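# Pry the engine jig up onto its spring stop

### The arm

A 6-joint arm with a two-finger parallel gripper is mounted at the origin on the work surface. World frame = base frame: x ahead of the robot, y to its left, z up, the work surface at z = 0. Lengths are in m, angles in degrees, forces in N, time in s.
With the tool pointing down it reaches from about 0.375 to 0.9 m from the base axis. Payload 3.1 kg.
Tool frame: the origin (TCP) lies on the centre line of the jaws, within the pads' length; the fingertips stand 25 mm ahead of it and the grasp point (between the pads) lies 6 mm ahead of it; y points along the fingers, x is the direction in which the jaws open and shut, and the axes are right-handed (so a half turn about y gives the same grasp; the last joint's range is limited). The gripper opens to 87 mm and grips with 3 to 60 N. Pads are 19 mm wide; open, the fingers measure 117 mm over their backs; the gripper's body (75 mm by 190 mm) begins 51 mm behind the grasp point.
Start: joints at [-79.211, 30.224, 82.088, -0, 67.689, -10.227], TCP at [0.224, -0.583, 0.248] pointing down, gripper open.
Joint ranges: [-176.69, 176.69], [-43.24, 126.21], [12.49, 139.97], [-82, 262], [0, 151.66], [-163.58, 163.58]. Speed limits (degrees/s): [159.86, 159.86, 180, 180, 180, 180].

### API

Orientations are given as a 3x3 rotation matrix whose columns are the frame's x, y, z axes.
In Python, from rig import * gives the robot as it stands.
- The arm moves only by the tool play_rows, never from a script. Its argument "commands" is a list of rows, each a list of 2 entries, a list of its own where there are three numbers: the shift along the world's x, y, z in m, then the turn, a rotation vector about the world's x, y, z in rad. A call has 1 to 10 rows; each row is the pose to reach, as a shift and turn from the pose commanded when the call began; what a row does not reach only later rows make up. A row lasts 1/8 s, in which the tool goes at most 62.5 mm and 10.7 degrees, less where a joint would pass 70% of its speed; a pose out of reach is approached as far as the arm can. A call with a gripper value outside its range is refused whole. "gripper" is the finger opening in m, from 0 to 0.087, set as the call begins (left out, the last holds). The fingers move at their own pace and stop on an object; the grip force is fixed at half the most. Time passes only in rows, so rows that repeat a pose let the fingers close. It gives the time, the measured TCP pose, the force and the opening at its end, in the units of the state.
- read_state(): the state, without advancing time (a new reading comes with each control period).
- capture(name): name is "side" or "top"; returns a dict with "frame" (480x640x3 uint8, red, green, blue), "depth" (480x640 float32, m along the optical axis (not along the pixel's ray), 0 where there is no reading), "mtx" (3x3 intrinsics, pixels), "cam_to_world" (4x4, takes a point from camera to world coordinates). Camera axes: x right, y down, z forward; pixel columns grow to the right and rows downward; lengths in m; the calibration is good to about 2 mm. A picture is of the moment at which its call begins.
- hand_in(): hands the job in, once; it reports no verdict.
The state is a dict: "time_s": time; "joint_positions": joint angles; "qvel": joint speeds; "tau": joint torques, N m; "position": TCP position; "tcp_rot": TCP orientation; "force": force on the tool from outside, world axes, zero at the start; "moment": the same for the moment, N m; "opening": opening from 0.0 (shut) to 1.0 (fully open).
Only numpy, scipy, OpenCV 4.12 (cv2) and the standard library are available. Lean on these libraries where they do the work, as an engineer would, in place of code of your own. Each camera call takes 0.05 s, during which the arm holds its last target. There are 200 camera calls.

### The job

Take the pry bar from the wooden beams, lay it over the fulcrum roller with its tip under the yellow lug of the engine jig, and press its blue handle down until the yellow spring stop slips under the jig's foot. Then gently let the jig down onto the stop and let go of the bar, which may stay where it is. Lift the jig only with the bar, not by hand, never force it hard up against the red hold-down claws, do not jerk or drop it, and leave the bin, the round cover and the can alone.

Things in the scene. Friction and masses are not known exactly. Their poses are not given: they have to be found in the camera images.
- pallet: dark steel carrier plate fixed to the bench, 275 x 180 x 12 mm. Origin: on the bench surface (z = 0) directly under the fulcrum roller. Its x axis is the lever line, level, from the roller towards the jig; y sideways, z up. It spans x -62 to +212 mm, y +-90 mm. On the -x side of the fulcrum nothing is higher than 18 mm. All positions below called 'plate x, y' are in this frame
- fulcrum_foot (a point): point on the carrier plate's top (12 mm above the bench) under the roller; axes as the plate. The grey fulcrum block here, 30 x 42 mm, carries a free-turning steel roller, 18 mm diameter, along y. The roller's top is 68 to 77 mm above the bench: set anew each time, not measured, find it by touch. Two cheeks (inner faces at y = +-15 mm, x +-11 mm, tops 20 mm above the roller's top) keep the bar on it
- jig: engine jig, loose and heavy (2 to 3.3 kg): dark foot plate 140 x 120 x 20 mm, post, round aluminium cover, about 225 mm tall. Origin: centre of its underside, at plate x 112 mm, y 0, 12 mm above the bench; axes as the plate. Levered at the lug it tilts about its far lower edge (plate x 182 mm); the stop slips under at 0.06 to 0.075 rad of tilt, at about 0.085 rad the foot meets the claws
- lug (a point): on the jig: middle of the front lower edge of the yellow lug's lip, at plate x 44 mm; the lip's flat underside is 90 mm above the bench (jig down) and reaches 26 mm deeper, to plate x 70 mm, where an upright wall stops the bar's tip. The mouth under the lip is 44 mm wide at its top and open down to the foot's top, 32 mm above the bench. Push the bar's tip in to the wall; axes as the jig
- claws: two red hold-down claws on the plate, at plate x 85 to 107 mm, either side of the jig's foot, overhanging it with 8 mm of gap; origin and axes as pallet. They limit the lift; a light touch (under 12 N) does no harm
- stop (a joint): yellow stop plate, 76 mm wide, top 9 mm above the carrier plate, with a red ball knob at its side, between fulcrum and jig; a weak spring (4 N) pushes it along plate x against the near face of the jig's foot. Metres: 0 to 0.003 while it leans on the foot, 0.010 to 0.018 once it has slipped under the raised foot, where it carries the jig
- bar_mid (a point): centre of the steel pry bar, half-way up: flat, 250 x 20 x 10 mm, 0.36 kg, lying on two wooden beams with its centre 27 mm above the bench. x axis: along the bar to its tip; z up. The centre of mass lies about 10 mm from here towards the handle. The end from -55 to -125 mm is the blue handle, 26 mm wide, top 4 mm above the bar's, underside level with it. The fingers fit between the beams
- rest: the two wooden beams, fixed, each 34 x 100 mm and 22 mm high, centred 75 mm either side of the origin along x (116 mm free between them); origin midway between them on the bench; the bar lies along x, its middle within 16 mm of the origin
- bar_tip (a point): middle of the pry bar's tip end, 125 mm from bar_mid; axes as bar_mid
- bar_grip (a point): middle of the top face of the blue handle, 90 mm from bar_mid away from the tip, 9 mm above its mid-height; axes as bar_mid; the place to press. With the tip under the lug and the bar let go, the handle sinks until the tip meets the lip; from there 8 to 22 N of push raises the jig, and this point goes down some 15 to 30 mm until the stop slips under
- bin_mid (a point): centre of an orange open parts bin with bolts, 100 x 75 x 45 mm, loose bystander, stands on the bench
- cover_mid (a point): centre of a round aluminium cover, 84 mm diameter, 26 mm high, loose bystander, lies on the bench
- can_mid (a point): centre of a blue can, 52 mm diameter, 130 mm high, loose bystander, stands on the bench
Not all that is in view belongs to the job. There is more than one size of the jig; the job needs the middle-sized.

How it is judged (in metres and radians):
On the way, in this order (a step that is already met when the one before it is completed fails the run):
1. the bar lies over the fulcrum with its tip under the lug (x of bar_tip in the frame of pallet between 0.05 and 0.075 m and y of bar_tip in the frame of pallet between -0.022 and 0.022 m and z of bar_tip in the frame of pallet between 0.06 and 0.095 m), for 0.2 s.
2. the jig, carried by the bar, is up and the stop has slipped under it (value of joint stop above 0.008 m and angle between jig's own z axis and vertical above 0.05 rad and contact force between bar and jig above 3 N), for 0.1 s.
At the end, for the whole second after the job is handed in: the stop is at least 8 mm under the jig's foot, the jig rests on it, tilted 0.045 to 0.1 rad, in its place on the carrier plate and at rest (value of joint stop above 0.008 m and angle between jig's own z axis and vertical between 0.045 and 0.1 rad and linear speed of jig below 0.02 m/s and x of jig in the frame of pallet between 0.1 and 0.12 m); the robot touches nothing.
It fails at once if the hand or arm pushes the jig itself (over 3 N) (contact force between the arm and jig above 3 N).
It fails at once if the fingers push the jig itself (over 3 N) (contact force between the fingers and jig above 3 N).
It fails at once if the jig is forced against the hold-down claws (over 12 N) (contact force between jig and claws above 12 N).
It fails at once if the jig is jerked or dropped (turns faster than 0.7 rad/s) (angular speed of jig above 0.7 rad/s).
It fails at once if the bin, cover or can is shifted by more than 15 mm (distance of any of bin_mid, cover_mid, can_mid from where it was at the start of the episode above 0.015 m).
It also fails if it takes over 69 s, if anything falls off the work surface, if the arm or the gripper's body presses on something with over 40 N, if the wrist force passes 120 N, or if a joint passes its speed limit or range.

## Working session

There is one attempt and no reset: what is moved stays moved. The work goes in short steps, Python scripts to look and compute and a tool call to move; the robot and the scene stay as the last step left them, time stands still between calls to the robot, and variables do not carry over. Pictures are saved under pics/ and viewed, about 8 in all and at most 12, crops included, and the job is handed in when it is done.

Besides the shell and the picture viewer there is one more tool, called by a JSON object that holds its "name" and its "arguments". play_rows: Moves the arm, as the interface text tells. Its arguments: {"type":"object","properties":{"commands":{"type":"array"},"gripper":{"type":"number"}},"required":["commands"]}

```bash
mkdir -p pics; cat > h.py <<'E'
from rig import *
import numpy as np, cv2
def snap(n,f):
    c=capture(n); cv2.imwrite(f'pics/{f}.png',cv2.cvtColor(c['frame'],cv2.COLOR_RGB2BGR)); np.savez(f'pics/{f}.npz',**c); return c
def load(f): return dict(np.load(f'pics/{f}.npz'))
def world(c,uv,z=None):
    """ray onto plane z, or depth point if z None"""
    uv=np.atleast_2d(uv).astype(float); K=c['mtx'];T=c['cam_to_world']
    r=np.c_[(uv[:,0]-K[0,2])/K[0,0],(uv[:,1]-K[1,2])/K[1,1],np.ones(len(uv))]
    d=r@T[:3,:3].T;o=T[:3,3]
    if z is None: s=c['depth'][uv[:,1].astype(int),uv[:,0].astype(int)]
    else: s=(z-o[2])/d[:,2]
    return o+d*s[:,None]
E
python3 - <<'E'
from h import *
for n in('top','side'):
    c=snap(n,n+'0'); print(n,c['cam_to_world'].round(3).tolist(),c['mtx'].tolist(),(c['depth']>0).mean())
print(read_state())
E
```

```text
top [[0.02, -0.985, 0.169, 0.322], [-1.0, -0.021, -0.001, 0.02], [0.004, -0.169, -0.986, 1.536], [0.0, 0.0, 0.0, 1.0]] [[561.6614474003776, 0.0, 311.4245138910184], [0.0, 561.6614474003776, 249.15593147229274], [0.0, 0.0, 1.0]] 0.9959342447916667
side [[-0.736, -0.376, 0.562, -0.055], [-0.676, 0.415, -0.608, 0.709], [-0.005, -0.828, -0.56, 0.714], [0.0, 0.0, 0.0, 1.0]] [[453.2998888256132, 0.0, 327.09404049794773], [0.0, 453.2998888256132, 236.15382576722084], [0.0, 0.0, 1.0]] 0.99591796875
{'time_s': 0.1, 'joint_positions': array([-7.92107210e+01,  3.02740828e+01,  8.21491341e+01,  2.31527700e-04,
        6.76906078e+01, -1.02259159e+01]), 'qvel': array([ 0.10862084, -0.13120348, -0.1986346 , -0.051644  ,  0.00459713,
        0.01078047]), 'tau': array([ 4.88375872e-05, -4.40986204e+01, -1.77150643e+01,  6.35576318e-02,
        5.33680420e-02, -3.37858842e-05]), 'position': array([ 0.22405982, -0.58279574,  0.2466642 ]), 'tcp_rot': array([[ 3.58613728e-01, -3.68216942e-04,  9.33485971e-01],
       [-9.33483998e-01,  1.95219563e-03,  3.58613740e-01],
       [-1.95439489e-03, -9.99998027e-01,  3.56359530e-04]]), 'force': array([-0.59029305, -0.03435853,  0.19009942]), 'moment': array([-0.0233717 , -0.02583571,  0.03240367]), 'opening': 0.9991869958987883}
```

View pics/top0.png

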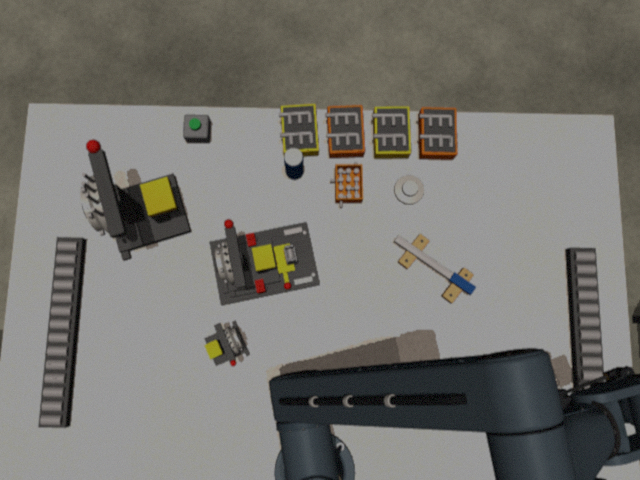

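View pics/side0.png

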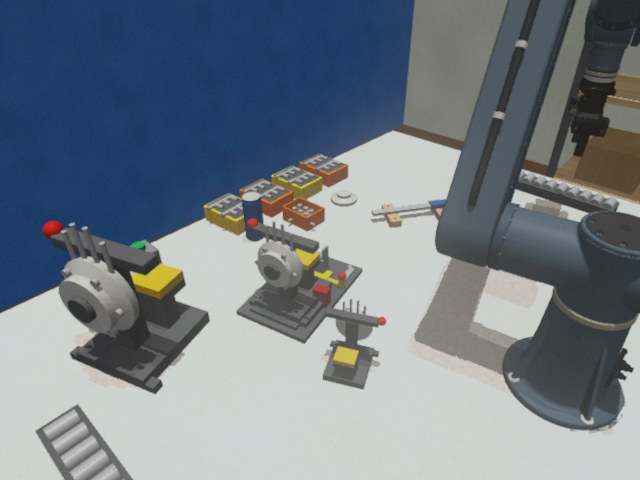

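```bash
cat > m.py <<'E'
from h import *
c=load('top0'); f=c['frame'].astype(int)
vv,uu=np.mgrid[0:480,0:640]; P=world(c,np.c_[uu.ravel(),vv.ravel()]).reshape(480,640,3)
def roi(u0,v0,u1,v1): m=np.zeros((480,640),bool); m[v0:v1,u0:u1]=1; return m
def rect(m):
    n,l,s,_=cv2.connectedComponentsWithStats(m.astype(np.uint8)); 
    p=P[m][:,:2].astype(np.float32); return p,cv2.minAreaRect(p)
dark=f.max(2)<110
r=roi(195,210,335,315)
print('bench z',np.median(P[200:230,480:560,2]))
m=r&dark&(P[...,2]<.02)&(P[...,2]>.005)
p,R=rect(m); print('plate',len(p),R,np.median(P[m][:,2]))
hsv=cv2.cvtColor(c['frame'],cv2.COLOR_RGB2HSV)
print('corners',cv2.boxPoints(R).round(4).tolist())
y=roi(195,210,335,315)&(hsv[...,0]>20)&(hsv[...,0]<35)&(hsv[...,1]>150)&(hsv[...,2]>80)
n,l,s,ce=cv2.connectedComponentsWithStats(y.astype(np.uint8))
for i in range(1,n):
    if s[i,4]>20:
        q=P[l==i]; print('yellow',s[i].tolist(),ce[i],np.median(q,0).round(4),q[:,2].min(),q[:,2].max())
r=roi(380,220,490,310)
b=r&(hsv[...,0]>100)&(hsv[...,0]<130)&(hsv[...,1]>120); p,Rb=rect(b); print('blue',len(p),Rb,np.median(P[b],0))
pc=P[b].mean(0)
s=r&(hsv[...,1]<60)&(P[...,2]>.024)&(P[...,2]<.05)
p,Rs=rect(s);print('steel',len(p),Rs,np.median(P[s],0))
a=s|b; q=P[a][:,:2]; mu=q.mean(0); w,V=np.linalg.eigh(np.cov(q.T)); d=V[:,1]
if (pc[:2]-mu)@d>0:d=-d
t=(q-mu)@d; k=(q-mu)@np.array([-d[1],d[0]])
print('dir',d,np.degrees(np.arctan2(d[1],d[0])),'ext',t.min(),t.max(),k.min(),k.max(),'mid',mu+d*(t.min()+t.max())/2)
w=r&(hsv[...,0]>8)&(hsv[...,0]<28)&(hsv[...,1]>70)
n,l,st,ce=cv2.connectedComponentsWithStats(w.astype(np.uint8))
for i in range(1,n):
    if st[i,4]>15: print('wood',st[i].tolist(),np.median(P[l==i],0).round(4))
big=cv2.resize(c['frame'][205:315,195:335],None,fx=5,fy=5,interpolation=cv2.INTER_CUBIC)
cv2.imwrite('pics/crop1.png',cv2.cvtColor(big,cv2.COLOR_RGB2BGR))
E
python3 m.py
```

```text
bench z -0.00016592819915905999
plate 2490 ((0.5429273843765259, 0.14800803363323212), (0.18156014382839203, 0.2754948139190674), 13.230895042419434) 0.011689764668024294
corners [[0.4230000078678131, 0.2612999975681305], [0.4860999882221222, -0.006899999920278788], [0.6628000140190125, 0.034699998795986176], [0.5997999906539917, 0.3028999865055084]]
yellow [252, 244, 43, 39, 848] [271.66037736 259.23231132] [0.5427 0.1225 0.0988] 0.008628483540430665 1.5357674665098948
blue 218 ((0.49464213848114014, -0.3876422047615051), (0.06567265838384628, 0.024186501279473305), 54.92570114135742) [ 0.49517634 -0.38773583  0.03592711]
steel 527 ((0.5534774661064148, -0.3204237222671509), (0.25026458501815796, 0.0514448918402195), 56.637088775634766) [ 0.5620241  -0.2902674   0.03143326]
dir [0.56371187 0.82597151] 55.687111017824016 ext -0.11928411900054318 0.131115625728337 -0.03783858323688072 0.013630629760245155 mid [ 0.54474602 -0.31472371]
wood [412, 234, 17, 17, 157] [ 0.6074 -0.2801  0.0211]
wood [398, 250, 19, 19, 187] [ 0.5598 -0.2427  0.0213]
wood [459, 268, 14, 13, 105] [ 0.5222 -0.4016  0.0218]
wood [442, 283, 20, 20, 224] [ 0.4716 -0.3635  0.0206]
```

View pics/crop1.png

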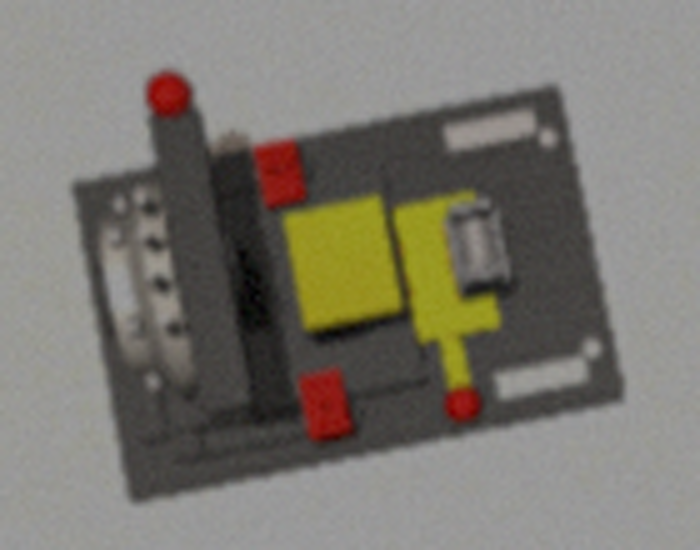

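```bash
cat >> m.py <<'E'
print('-----')
for it in range(6):
    q=P[a][:,:2]; n=np.array([-d[1],d[0]]); k=(q-q.mean(0))@n; k-=np.median(k)
    # line fit on points near axis
    g=abs(k)<(.02 if it<2 else .014); q=q[g]; vx,vy,x0,y0=cv2.fitLine(q.astype(np.float32),cv2.DIST_HUBER,0,.01,.01).ravel()
    e=np.array([vx,vy]); d=e*np.sign(e@d); 
    A=np.zeros_like(a); idx=np.argwhere(a)[g]; A[idx[:,0],idx[:,1]]=1; a=A
q=P[a][:,:2]; n=np.array([-d[1],d[0]]); x0=np.array([x0,y0]); t=(q-x0)@d;k=(q-x0)@n
mid=x0+d*(t.min()+t.max())/2
print('bar dir',np.degrees(np.arctan2(d[1],d[0])),'len',np.ptp(t),'k',k.min(),k.max(),'mid',mid,'mid from blue',(P[b][:,:2].mean(0)-mid)@d,(P[b][:,:2].mean(0)-mid)@n)
print('grip g=-20',mid-.02*d)
th=np.radians(103.23);X=np.array([np.cos(th),np.sin(th)]);Y=np.array([-X[1],X[0]]);O=np.array(R[0])-.075*X
L=np.dstack([(P[...,:2]-O)@X,(P[...,:2]-O)@Y])
print('O',O)
rr=(abs(L[...,0])<.03)&(abs(L[...,1])<.03)&(P[...,2]>.05)&(P[...,2]<.12)
print('cheek/roller px',rr.sum(),L[rr].mean(0),L[rr].min(0),L[rr].max(0),np.percentile(P[rr][:,2],[5,50,95]))
r2=rr&(abs(L[...,1])<.011)&(abs(L[...,0])<.006);print('roller z',r2.sum(),np.percentile(P[r2][:,2],[10,50,90]))
ly=y&(P[...,2]>.085)&(P[...,2]<.12);print('lug',np.percentile(L[ly],[1,50,99],axis=0),np.median(P[ly][:,2]))
for x in(.044,.07,-.075,-.145):print(x,O+x*X)
E
python3 m.py | sed -n '/-----/,$p'
```

```text
-----
bar dir 55.48537709871016 len 0.25041957959678784 k -0.013734311766467548 0.0130909615031958 mid [ 0.54458808 -0.31462569] mid from blue -0.08820387929243542 -0.00023335910674202737
grip g=-20 [ 0.53325575 -0.33110532]
O [0.56009193 0.07499859]
cheek/roller px 191 [0.00023414 0.00116284] [-0.01473889 -0.01994178] [0.01499523 0.02225516] [0.05454121 0.06519576 0.09040211]
roller z 38 [0.06326324 0.06703287 0.07123236]
lug [[ 0.04454343 -0.0293165 ]
 [ 0.06969581  0.00077458]
 [ 0.09463515  0.03044389]] 0.10325584329850002
0.044 [0.55002206 0.1178308 ]
0.07 [0.54407169 0.14314074]
-0.075 [0.57725647 0.00198915]
-0.145 [ 0.59327672 -0.06615299]
```

{"name": "play_rows", "arguments": {"commands": [[[0.05,0.04,0],[0,0,0.15]],[[0.1,0.08,0],[0,0,0.3]],[[0.15,0.12,-0.01],[0,0,0.45]],[[0.2,0.16,-0.03],[0,0,0.602]],[[0.25,0.2,-0.06],[0,0,0.602]],[[0.29,0.235,-0.1],[0,0,0.602]],[[0.3093,0.2519,-0.13],[0,0,0.602]],[[0.3093,0.2519,-0.13],[0,0,0.602]],[[0.3093,0.2519,-0.13],[0,0,0.602]]], "gripper": 0.06}}

```text
time_s: 1.23
position: [0.5334, -0.3317, 0.1174]
tcp_rot: [[0.825, -0.001, 0.566], [-0.566, -0.0, 0.825], [-0.0, -1.0, -0.0]]
force: [-0.1, -0.7, -0.2]
opening: 0.695
```

```bash
python3 -c "
from h import *
s=read_state();print(s['position'],s['tcp_rot'].round(4),s['force'],s['joint_positions'].round(1),s['opening'])"
```

```text
[ 0.53339321 -0.33171324  0.11741315] [[ 8.246e-01 -5.000e-04  5.658e-01]
 [-5.658e-01 -2.000e-04  8.246e-01]
 [-3.000e-04 -1.000e+00 -4.000e-04]] [-0.07700089 -0.67532824 -0.19891761] [-42.   39.8  87.6  -0.   52.7  -7.6] 0.6951569252316891
```

{"name": "play_rows", "arguments": {"commands": [[[0,0,-0.03],[0,0,0]],[[0,0,-0.06],[0,0,0]],[[0,0,-0.075],[0,0,0]],[[0,0,-0.083],[0,0,0]],[[0,0,-0.083],[0,0,0]]]}}

```text
time_s: 1.85
position: [0.5335, -0.3322, 0.035]
tcp_rot: [[0.824, 0.001, 0.567], [-0.567, -0.001, 0.824], [0.001, -1.0, -0.0]]
force: [-0.1, 0.7, 0.3]
opening: 0.69
```

{"name": "play_rows", "arguments": {"commands": [[[0,0,0],[0,0,0]],[[0,0,0],[0,0,0]],[[0,0,0],[0,0,0]],[[0,0,0],[0,0,0]],[[0,0,0],[0,0,0]],[[0,0,0],[0,0,0]]], "gripper": 0.0}}

```text
time_s: 2.6
position: [0.5336, -0.3315, 0.0346]
tcp_rot: [[0.824, 0.0, 0.566], [-0.566, -0.0, 0.824], [0.0, -1.0, 0.0]]
force: [0.4, -0.2, 0.9]
opening: 0.231
```

{"name": "play_rows", "arguments": {"commands": [[[0,0,0.02],[0,0,0]],[[0,0,0.05],[0,0,0]],[[0,0,0.09],[0,0,0]],[[0,0,0.13],[0,0,0]],[[0,0,0.13],[0,0,0]]]}}

```text
time_s: 3.22
position: [0.5353, -0.333, 0.1688]
tcp_rot: [[0.824, 0.006, 0.566], [-0.566, -0.006, 0.824], [0.009, -1.0, -0.001]]
force: [0.5, -1.2, -4.2]
opening: 0.226
```

{"name": "play_rows", "arguments": {"commands": [[[0.008,0.029,0],[0,0,0.11]],[[0.017,0.058,0],[0,0,0.22]],[[0.026,0.087,0],[0,0,0.33]],[[0.034,0.116,0],[0,0,0.44]],[[0.043,0.145,0],[0,0,0.55]],[[0.051,0.174,0],[0,0,0.66]],[[0.06,0.203,0],[0,0,0.76]],[[0.068,0.231,0],[0,0,0.833]],[[0.068,0.231,0],[0,0,0.833]],[[0.068,0.231,0],[0,0,0.833]]]}}

```text
time_s: 4.47
position: [0.6006, -0.1005, 0.1635]
tcp_rot: [[0.973, -0.002, -0.229], [0.229, 0.0, 0.973], [-0.002, -1.0, 0.001]]
force: [-0.3, 0.1, -3.3]
opening: 0.225
```

```bash
cat > bar.py <<'E'
from h import *
import sys
X=np.array([-.2289,.9734]);Y=np.array([-X[1],X[0]]);O=np.array([.5601,.0750])
def pl(p): p=np.atleast_2d(p); return np.c_[(p[:,:2]-O)@X,(p[:,:2]-O)@Y,p[:,2]]
s=read_state(); print('t',s['time_s'],'tcp plate',pl(s['position']).round(4),s['position'].round(4),'rot',s['tcp_rot'].round(3).tolist(),'F',s['force'].round(2))
if len(sys.argv)>1:
    for n in('top','side'):
        c=snap(n,n+sys.argv[1])
    c=load('top'+sys.argv[1]); vv,uu=np.mgrid[0:480,0:640]; W=world(c,np.c_[uu.ravel(),vv.ravel()]); L=pl(W); f=c['frame'].reshape(-1,3).astype(int)
    z0,z1=float(sys.argv[2]),float(sys.argv[3])
    m=(abs(L[:,1])<.03)&(L[:,0]>-.34)&(L[:,0]<.042)&(L[:,2]>z0)&(L[:,2]<z1)&(np.ptp(f,axis=1)<60)
    q=L[m]
    for x in np.arange(-.2,.05,.02):
        g=abs(q[:,0]-x)<.01
        if g.sum()>4: print('x',round(x,3),g.sum(),'y',np.percentile(q[g,1],[5,50,95]).round(4),'z',np.median(q[g,2]).round(4))
    print('xmax',q[:,0].max() if len(q) else None)
E
python3 bar.py 1 0.11 0.19
python3 - <<'E'
from h import *
from bar import pl
c=load('top0')
print('can',pl(world(c,[[293,155]])),world(c,[[293,155]]))
E
```

```text
t 4.475 tcp plate [[-0.1801  0.0008  0.1635]] [ 0.6006 -0.1005  0.1635] rot [[0.973, -0.002, -0.229], [0.229, 0.0, 0.973], [-0.002, -1.0, 0.001]] F [-0.29  0.1  -3.32]
x -0.1 20 y [-0.0086 -0.0039  0.007 ] z 0.1577
x -0.08 65 y [-0.0074  0.002   0.0107] z 0.1602
x -0.06 68 y [-0.0078  0.0018  0.0111] z 0.1586
x -0.04 51 y [-0.0076  0.0017  0.0104] z 0.1589
xmax -0.0347900671992442
t 4.575 tcp plate [[-0.1809  0.0006  0.1639]] [ 0.6009 -0.1013  0.1639] rot [[0.974, -0.001, -0.228], [0.228, 0.0, 0.974], [-0.001, -1.0, 0.0]] F [ 0.88  0.23 -3.42]
can [[-0.0605607  -0.24374984  0.13125842]] [[0.81125286 0.07184425 0.13125842]]
```

View pics/side1.png

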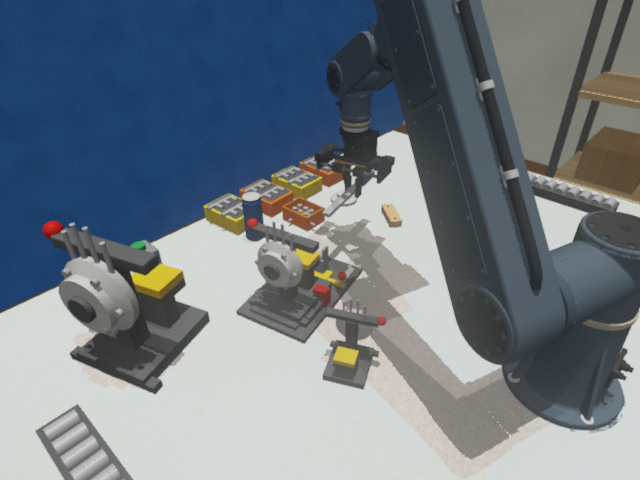

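{"name": "play_rows", "arguments": {"commands": [[[0.0002,0,-0.015],[-0.03,-0.007,0]],[[0.0004,0,-0.03],[-0.06,-0.014,0]],[[0.0006,0.0001,-0.04],[-0.09,-0.021,0]],[[0.0008,0.0002,-0.05],[-0.1168,-0.0275,0]],[[0.0008,0.0002,-0.05],[-0.1168,-0.0275,0]],[[0.0008,0.0002,-0.05],[-0.1168,-0.0275,0]]]}}

```text
time_s: 5.32
position: [0.6025, -0.101, 0.1149]
tcp_rot: [[0.974, 0.028, -0.226], [0.228, -0.116, 0.967], [0.001, -0.993, -0.12]]
force: [0.9, 0.3, -4.3]
opening: 0.223
```

{"name": "play_rows", "arguments": {"commands": [[[-0.0023,0.0097,-0.0012],[0,0,0]],[[-0.0046,0.0195,-0.0024],[0,0,0]],[[-0.0069,0.0292,-0.0036],[0,0,0]],[[-0.0092,0.0389,-0.0048],[0,0,0]],[[-0.0114,0.0487,-0.006],[0,0,0]],[[-0.0137,0.0584,-0.0072],[0,0,0]],[[-0.0137,0.0584,-0.0072],[0,0,0]]]}}

```text
time_s: 6.2
position: [0.5881, -0.0409, 0.1072]
tcp_rot: [[0.973, 0.027, -0.229], [0.23, -0.116, 0.966], [-0.001, -0.993, -0.119]]
force: [-0.1, -0.1, -3.8]
opening: 0.226
```

```bash
python3 bar.py 2 0.065 0.15
python3 - <<'E'
from h import *
c=load('side2'); b=cv2.resize(c['frame'][190:350,220:400],None,fx=4,fy=4,interpolation=cv2.INTER_CUBIC)[:600]
cv2.imwrite('pics/crop2.png',cv2.cvtColor(b,cv2.COLOR_RGB2BGR))
E
```

```text
t 6.2 tcp plate [[-0.1192 -0.0007  0.1072]] [ 0.5881 -0.0409  0.1072] rot [[0.973, 0.027, -0.229], [0.23, -0.116, 0.966], [-0.001, -0.993, -0.119]] F [-0.08 -0.08 -3.77]
x -0.2 17 y [-0.0134  0.0117  0.0127] z 0.117
x -0.18 19 y [-0.0141  0.0112  0.0124] z 0.1119
x -0.16 9 y [0.0038 0.0121 0.0125] z 0.1118
x 0.02 17 y [-0.0087 -0.0039  0.0027] z 0.0854
xmax 0.024332447088065503
```

View pics/crop2.png

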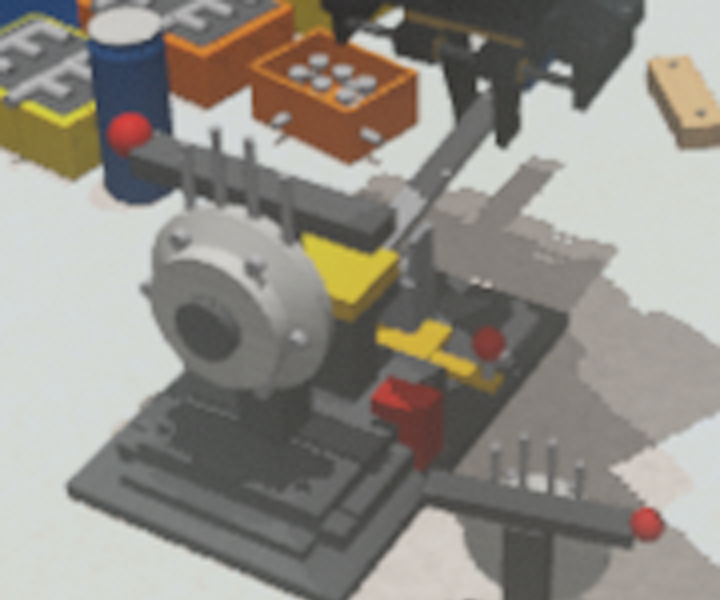

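{"name": "play_rows", "arguments": {"commands": [[[-0.0016,0.0068,-0.0008],[0,0,0]],[[-0.0032,0.0136,-0.0017],[0,0,0]],[[-0.0048,0.0204,-0.0025],[0,0,0]],[[-0.0064,0.0273,-0.0034],[0,0,0]],[[-0.008,0.0341,-0.0042],[0,0,0]],[[-0.0089,0.038,-0.0047],[0,0,0]],[[-0.0089,0.038,-0.0047],[0,0,0]]]}}

```text
time_s: 7.18
position: [0.5795, -0.0035, 0.1026]
tcp_rot: [[0.973, 0.027, -0.228], [0.23, -0.117, 0.966], [-0.0, -0.993, -0.12]]
force: [0.3, -0.3, -3.8]
opening: 0.223
```

{"name": "play_rows", "arguments": {"commands": [[[-0.0005,0.0019,-0.0002],[0,0,0]],[[-0.0009,0.0039,-0.0005],[0,0,0]],[[-0.0011,0.0049,-0.0006],[0,0,0]],[[-0.0011,0.0049,-0.0006],[0,0,0]]]}}

```text
time_s: 7.68
position: [0.5785, 0.001, 0.102]
tcp_rot: [[0.973, 0.027, -0.227], [0.229, -0.117, 0.966], [-0.0, -0.993, -0.12]]
force: [-0.2, -0.2, -2.8]
opening: 0.223
```

{"name": "play_rows", "arguments": {"commands": [[[-0.0002,0.001,-0.0001],[0,0,0]],[[-0.0002,0.001,-0.0001],[0,0,0]]]}}

```text
time_s: 7.92
position: [0.5783, 0.0021, 0.1019]
tcp_rot: [[0.973, 0.027, -0.227], [0.229, -0.117, 0.966], [-0.0, -0.993, -0.12]]
force: [-1.0, 0.9, -3.6]
opening: 0.227
```

{"name": "play_rows", "arguments": {"commands": [[[-0.0002,0.001,-0.0001],[0,0,0]],[[-0.0002,0.001,-0.0001],[0,0,0]]]}}

```text
time_s: 8.18
position: [0.5781, 0.0031, 0.1018]
tcp_rot: [[0.973, 0.027, -0.227], [0.229, -0.116, 0.966], [-0.0, -0.993, -0.12]]
force: [-0.1, 0.0, -3.7]
opening: 0.226
```

{"name": "play_rows", "arguments": {"commands": [[[0,0,-0.001],[0,0,0]],[[0,0,-0.002],[0,0,0]],[[0,0,-0.002],[0,0,0]]]}}

```text
time_s: 8.55
position: [0.5781, 0.003, 0.0997]
tcp_rot: [[0.973, 0.027, -0.227], [0.229, -0.116, 0.966], [-0.0, -0.993, -0.12]]
force: [0.1, -0.5, -3.3]
opening: 0.226
```

{"name": "play_rows", "arguments": {"commands": [[[0,0,-0.001],[0,0,0]],[[0,0,-0.002],[0,0,0]],[[0,0,-0.002],[0,0,0]]]}}

```text
time_s: 8.93
position: [0.5781, 0.003, 0.0977]
tcp_rot: [[0.973, 0.027, -0.227], [0.229, -0.116, 0.966], [-0.0, -0.993, -0.12]]
force: [-0.3, -1.2, -4.5]
opening: 0.225
```

{"name": "play_rows", "arguments": {"commands": [[[0,0,-0.001],[0,0,0]],[[0,0,-0.0015],[0,0,0]],[[0,0,-0.0015],[0,0,0]]]}}

```text
time_s: 9.3
position: [0.5781, 0.003, 0.0963]
tcp_rot: [[0.973, 0.027, -0.227], [0.229, -0.117, 0.966], [-0.0, -0.993, -0.12]]
force: [0.5, -0.4, -3.6]
opening: 0.222
```

{"name": "play_rows", "arguments": {"commands": [[[0,0,-0.001],[0,0,0]],[[0,0,-0.0015],[0,0,0]],[[0,0,-0.0015],[0,0,0]]]}}

```text
time_s: 9.68
position: [0.5781, 0.003, 0.0948]
tcp_rot: [[0.973, 0.027, -0.227], [0.229, -0.117, 0.966], [-0.0, -0.993, -0.12]]
force: [0.2, -0.3, -3.1]
opening: 0.226
```

```bash
python3 -c "
from bar import *
print(s['moment'])"
```

```text
t 9.675 tcp plate [[-0.0742 -0.0011  0.0948]] [0.5781 0.003  0.0948] rot [[0.973, 0.027, -0.227], [0.229, -0.117, 0.966], [-0.0, -0.993, -0.12]] F [ 0.23 -0.32 -3.14]
[ 0.10011062 -0.06688095 -0.00209139]
```

{"name": "play_rows", "arguments": {"commands": [[[0,0,-0.001],[0,0,0]],[[0,0,-0.001],[0,0,0]],[[0,0,-0.001],[0,0,0]]]}}

```text
time_s: 10.05
position: [0.5782, 0.003, 0.0938]
tcp_rot: [[0.973, 0.027, -0.227], [0.229, -0.117, 0.966], [0.0, -0.993, -0.12]]
force: [0.8, -0.1, -2.9]
opening: 0.223
```

{"name": "play_rows", "arguments": {"commands": [[[0,0,-0.001],[0,0,0]],[[0,0,-0.001],[0,0,0]],[[0,0,-0.001],[0,0,0]]]}}

```text
time_s: 10.42
position: [0.5782, 0.003, 0.0928]
tcp_rot: [[0.973, 0.027, -0.227], [0.229, -0.117, 0.966], [-0.0, -0.993, -0.12]]
force: [0.7, 0.4, -4.7]
opening: 0.223
```

{"name": "play_rows", "arguments": {"commands": [[[0,0,-0.001],[0,0,0]],[[0,0,-0.001],[0,0,0]],[[0,0,-0.001],[0,0,0]]]}}

```text
time_s: 10.8
position: [0.5782, 0.003, 0.0918]
tcp_rot: [[0.973, 0.027, -0.227], [0.229, -0.117, 0.966], [-0.0, -0.993, -0.12]]
force: [0.1, 0.6, -4.2]
opening: 0.226
```

```bash
python3 -c "
from bar import *
print(s['moment'])"
```

```text
t 10.8 tcp plate [[-0.0742 -0.0011  0.0918]] [0.5782 0.003  0.0918] rot [[0.973, 0.027, -0.227], [0.229, -0.117, 0.966], [-0.0, -0.993, -0.12]] F [ 0.14  0.57 -4.22]
[ 0.09966025 -0.09644703  0.02267952]
```

{"name": "play_rows", "arguments": {"commands": [[[0,0,-0.001],[0,0,0]],[[0,0,-0.001],[0,0,0]],[[0,0,-0.001],[0,0,0]]]}}

```text
time_s: 11.18
position: [0.5782, 0.003, 0.0908]
tcp_rot: [[0.973, 0.027, -0.227], [0.229, -0.116, 0.966], [0.0, -0.993, -0.12]]
force: [-0.2, 0.1, -3.0]
opening: 0.222
```

{"name": "play_rows", "arguments": {"commands": [[[0,0,-0.001],[0,0,0]],[[0,0,-0.001],[0,0,0]],[[0,0,-0.001],[0,0,0]]]}}

```text
time_s: 11.55
position: [0.5783, 0.003, 0.09]
tcp_rot: [[0.973, 0.028, -0.227], [0.229, -0.117, 0.966], [0.0, -0.993, -0.12]]
force: [-0.3, 0.1, -2.0]
opening: 0.225
```

```bash
python3 -c "
from bar import *
print(s['moment'])"
```

```text
t 11.55 tcp plate [[-0.0743 -0.0012  0.09  ]] [0.5783 0.003  0.09  ] rot [[0.973, 0.028, -0.227], [0.229, -0.117, 0.966], [0.0, -0.993, -0.12]] F [-0.32  0.11 -1.96]
[ 0.17623399  0.00039639 -0.03560665]
```

{"name": "play_rows", "arguments": {"commands": [[[0.0002,-0.0007,-0.0033],[0.0438,0.0103,0]],[[0.0003,-0.0015,-0.0065],[0.0876,0.0206,0]],[[0.0004,-0.0019,-0.0099],[0.1314,0.0309,0]],[[0.0005,-0.0022,-0.0133],[0.1752,0.0412,0]],[[0.0005,-0.0022,-0.0133],[0.1752,0.0412,0]]]}}

```text
time_s: 12.18
position: [0.5789, 0.0, 0.0764]
tcp_rot: [[0.974, -0.013, -0.227], [0.228, 0.058, 0.972], [0.0, -0.998, 0.059]]
force: [0.1, -1.5, -2.0]
opening: 0.225
```

```bash
python3 -c "
from bar import *
print(s['moment'])"
```

```text
t 12.175 tcp plate [[-0.0773 -0.0011  0.0764]] [0.5789 0.     0.0764] rot [[0.974, -0.013, -0.227], [0.228, 0.058, 0.972], [0.0, -0.998, 0.059]] F [ 0.12 -1.51 -2.05]
[-0.11198432 -0.10324138 -0.02148905]
```

{"name": "play_rows", "arguments": {"commands": [[[0,-0.0001,-0.0033],[0.0438,0.0103,0]],[[0.0001,-0.0003,-0.0067],[0.0876,0.0206,0]],[[0.0001,-0.0003,-0.0067],[0.0876,0.0206,0]],[[0.0001,-0.0003,-0.0067],[0.0876,0.0206,0]]]}}

```text
time_s: 12.68
position: [0.5788, 0.0006, 0.07]
tcp_rot: [[0.973, -0.034, -0.227], [0.229, 0.144, 0.963], [0.0, -0.989, 0.148]]
force: [-0.0, -0.8, -4.1]
opening: 0.224
```

```bash
python3 bar.py 3 0.02 0.11; python3 - <<'E'
from h import *
c=load('side3'); b=cv2.resize(c['frame'][190:350,220:400],None,fx=4,fy=4,interpolation=cv2.INTER_CUBIC)[:600]
cv2.imwrite('pics/crop3.png',cv2.cvtColor(b,cv2.COLOR_RGB2BGR))
print(read_state()['moment'])
E
```

```text
t 12.675 tcp plate [[-0.0767 -0.0012  0.07  ]] [0.5788 0.0006 0.07  ] rot [[0.973, -0.034, -0.227], [0.229, 0.144, 0.963], [0.0, -0.989, 0.148]] F [-0.02 -0.81 -4.07]
xmax None
[-0.14783514 -0.20258412  0.02381636]
```

View pics/crop3.png

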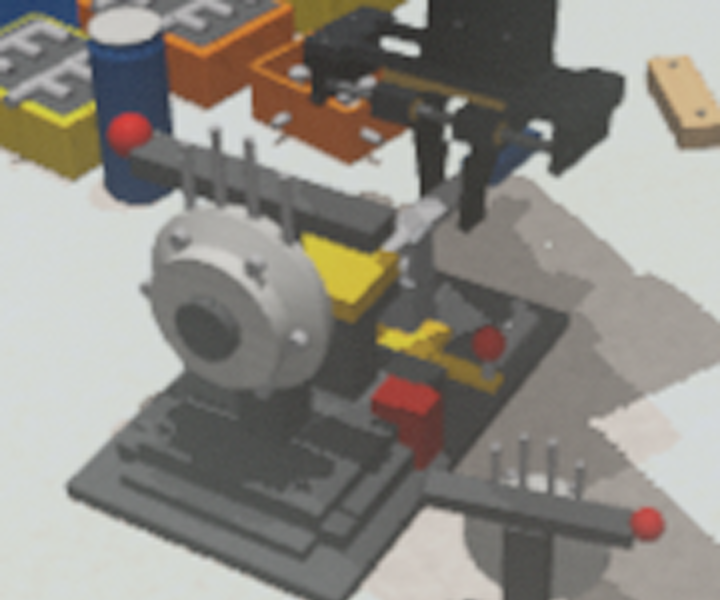

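{"name": "play_rows", "arguments": {"commands": [[[0,0,0],[0,0,0]],[[0,0,0],[0,0,0]],[[0,0,0],[0,0,0]],[[0,0,0],[0,0,0]]], "gripper": 0.04}}

```text
time_s: 13.28
position: [0.5789, 0.0005, 0.07]
tcp_rot: [[0.973, -0.034, -0.226], [0.229, 0.145, 0.963], [0.0, -0.989, 0.149]]
force: [0.0, -0.4, -0.3]
opening: 0.455
```

```bash
cat > hd.py <<'E'
from bar import *
import sys
def handle(tag):
    for n in('side','top'):
        c=snap(n,n+tag); hsv=cv2.cvtColor(c['frame'],cv2.COLOR_RGB2HSV)
        vv,uu=np.mgrid[0:480,0:640]; L=pl(world(c,np.c_[uu.ravel(),vv.ravel()]))
        m=((hsv[...,0]>100)&(hsv[...,0]<130)&(hsv[...,1]>110)).ravel()&(abs(L[:,1])<.03)&(L[:,0]<-.08)&(L[:,0]>-.25)&(L[:,2]>.005)&(L[:,2]<.12)
        q=L[m]
        if len(q)>5: print(n,len(q),'x',q[:,0].min().round(4),q[:,0].max().round(4),'y',np.median(q[:,1]).round(4),'z',np.median(q[:,2]).round(4),'slope',np.polyfit(q[:,0],q[:,2],1).round(4))
        else: print(n,len(q))
handle(sys.argv[1])
E
sed -i 's/if len(sys.argv)>1/if len(sys.argv)>2/' bar.py; python3 hd.py 4
```

```text
t 13.275 tcp plate [[-0.0768 -0.0012  0.07  ]] [5.789e-01 5.000e-04 7.000e-02] rot [[0.973, -0.034, -0.226], [0.229, 0.145, 0.963], [0.0, -0.989, 0.149]] F [ 0.04 -0.37 -0.34]
side 0
top 0
```

{"name": "play_rows", "arguments": {"commands": [[[0.0007,-0.003,0.02],[0,0,0]],[[0.0014,-0.006,0.04],[0,0,0]],[[0.002,-0.009,0.06],[0,0,0]],[[0.004,-0.02,0.08],[-0.05,-0.012,0]],[[0.008,-0.035,0.1],[-0.1,-0.024,0]],[[0.0156,-0.0662,0.1],[-0.146,-0.0343,0]],[[0.0156,-0.0662,0.1],[-0.146,-0.0343,0]],[[0.0156,-0.0662,0.1],[-0.146,-0.0343,0]]], "gripper": 0.04}}

```text
time_s: 14.38
position: [0.5937, -0.0651, 0.1694]
tcp_rot: [[0.974, -0.002, -0.228], [0.228, 0.001, 0.974], [-0.001, -1.0, 0.002]]
force: [-0.5, 0.4, -0.0]
opening: 0.46
```

```bash
python3 hd.py 5;  python3 - <<'E'
from h import *
c=load('side5'); b=cv2.resize(c['frame'][190:350,220:400],None,fx=4,fy=4,interpolation=cv2.INTER_CUBIC)[:600]
cv2.imwrite('pics/crop5.png',cv2.cvtColor(b,cv2.COLOR_RGB2BGR))
E
```

```text
t 14.375 tcp plate [[-0.1441 -0.0006  0.1694]] [ 0.5937 -0.0651  0.1694] rot [[0.974, -0.002, -0.228], [0.228, 0.001, 0.974], [-0.001, -1.0, 0.002]] F [-0.49  0.42 -0.  ]
side 1
top 0
```

View pics/crop5.png

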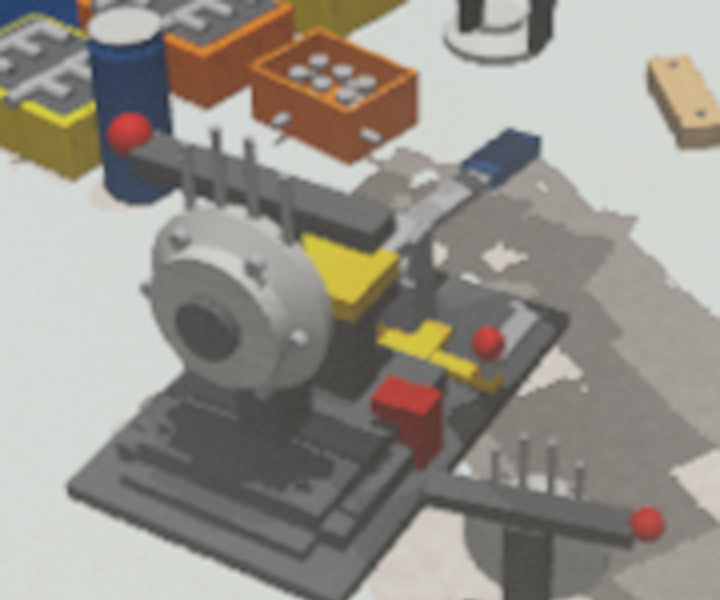

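```bash
python3 - <<'E'
from h import *
import sys; sys.argv=['x']
from bar import pl
c=load('side5'); hsv=cv2.cvtColor(c['frame'],cv2.COLOR_RGB2HSV)
print(hsv[231,345],hsv[228,346],pl(world(c,[[345,231],[342,231],[350,226]])).round(4))
m=np.zeros((480,640),bool); m[218:242,330:360]=1
m&=(hsv[...,0]>95)&(hsv[...,0]<130)&(hsv[...,1]>100)
v,u=np.nonzero(m); q=pl(world(c,np.c_[u,v])); q=q[(abs(q[:,1])<.02)]
print(len(q),q.min(0).round(4),q.max(0).round(4),np.median(q,0).round(4))
t=q[q[:,2]>np.percentile(q[:,2],0)]
for x in np.arange(-.19,-.09,.01):
    g=q[abs(q[:,0]-x)<.006]
    if len(g)>2: print(round(x,2),len(g),np.percentile(g[:,2],[50,90]).round(4),np.percentile(g[:,1],[5,95]).round(4))
E
```

```text
t 14.475 tcp plate [[-0.1439 -0.0007  0.1694]] [ 0.5937 -0.0649  0.1694] rot [[0.973, -0.002, -0.229], [0.229, 0.001, 0.973], [-0.001, -1.0, 0.001]] F [-0.18 -0.02 -0.98]
[107  67  99] [110  63  97] [[-0.1225  0.0087  0.0628]
 [-0.1175  0.0025  0.0637]
 [-0.1592  0.0049  0.0564]]
7 [-0.1184 -0.0054  0.0621] [-0.1101  0.0073  0.0661] [-0.1129 -0.0008  0.0647]
-0.12 3 [0.0637 0.064 ] [-0.0005  0.0068]
-0.11 5 [0.0652 0.0658] [-0.005   0.0071]
```

{"name": "play_rows", "arguments": {"commands": [[[0,0,-0.02],[0,0,0]],[[0,0,-0.05],[0,0,0]],[[0,0,-0.07],[0,0,0]],[[0,0,-0.076],[0,0,0]],[[0,0,-0.076],[0,0,0]],[[0,0,-0.076],[0,0,0]]], "gripper": 0.0}}

```text
time_s: 15.22
position: [0.595, -0.0657, 0.0947]
tcp_rot: [[0.973, 0.002, -0.229], [0.229, -0.0, 0.973], [0.001, -1.0, -0.001]]
force: [0.5, -0.4, -0.1]
opening: 0.01
```

{"name": "play_rows", "arguments": {"commands": [[[0,0,-0.002],[0,0,0]],[[0,0,-0.004],[0,0,0]],[[0,0,-0.004],[0,0,0]]]}}

```text
time_s: 15.6
position: [0.5943, -0.0657, 0.0899]
tcp_rot: [[0.973, -0.0, -0.229], [0.229, 0.0, 0.973], [-0.0, -1.0, 0.0]]
force: [0.2, 0.2, 0.5]
opening: 0.004
```

{"name": "play_rows", "arguments": {"commands": [[[0,0,-0.001],[0,0,0]],[[0,0,-0.002],[0,0,0]],[[0,0,-0.002],[0,0,0]]]}}

```text
time_s: 15.98
position: [0.5943, -0.0657, 0.0877]
tcp_rot: [[0.973, -0.0, -0.229], [0.229, 0.0, 0.973], [-0.0, -1.0, 0.0]]
force: [0.9, 0.4, 0.3]
opening: 0.007
```

{"name": "play_rows", "arguments": {"commands": [[[0,0,-0.001],[0,0,0]],[[0,0,-0.002],[0,0,0]],[[0,0,-0.002],[0,0,0]]]}}

```text
time_s: 16.35
position: [0.5943, -0.0657, 0.0857]
tcp_rot: [[0.973, -0.0, -0.229], [0.229, 0.0, 0.973], [-0.0, -1.0, 0.0]]
force: [-0.1, 0.2, -0.1]
opening: 0.008
```

{"name": "play_rows", "arguments": {"commands": [[[0,0,-0.001],[0,0,0]],[[0,0,-0.002],[0,0,0]],[[0,0,-0.002],[0,0,0]]]}}

```text
time_s: 16.73
position: [0.5945, -0.0656, 0.0842]
tcp_rot: [[0.973, 0.0, -0.229], [0.229, 0.0, 0.973], [0.0, -1.0, -0.0]]
force: [-0.4, 1.2, 4.3]
opening: 0.004
```

{"name": "play_rows", "arguments": {"commands": [[[0,0,-0.001],[0,0,0]],[[0,0,-0.002],[0,0,0]],[[0,0,-0.002],[0,0,0]]]}}

```text
time_s: 17.1
position: [0.5947, -0.0655, 0.0831]
tcp_rot: [[0.973, 0.001, -0.229], [0.229, 0.0, 0.973], [0.001, -1.0, -0.0]]
force: [-1.5, 1.3, 9.0]
opening: 0.004
```

{"name": "play_rows", "arguments": {"commands": [[[0,0.0001,-0.001],[0,0,0]],[[0,0.0002,-0.002],[0,0,0]],[[-0.0001,0.0003,-0.003],[0,0,0]],[[-0.0001,0.0004,-0.004],[0,0,0]],[[-0.0001,0.0004,-0.004],[0,0,0]]]}}

```text
time_s: 17.73
position: [0.5954, -0.0653, 0.0799]
tcp_rot: [[0.973, 0.003, -0.229], [0.229, -0.0, 0.973], [0.003, -1.0, -0.001]]
force: [-0.9, 1.1, 12.6]
opening: 0.008
```

{"name": "play_rows", "arguments": {"commands": [[[0,0.0001,-0.001],[0,0,0]],[[0,0.0002,-0.002],[0,0,0]],[[-0.0001,0.0003,-0.003],[0,0,0]],[[-0.0001,0.0004,-0.004],[0,0,0]],[[-0.0001,0.0004,-0.004],[0,0,0]]]}}

```text
time_s: 18.35
position: [0.5956, -0.0645, 0.0772]
tcp_rot: [[0.973, 0.004, -0.229], [0.229, -0.0, 0.973], [0.004, -1.0, -0.001]]
force: [-2.1, 3.4, 19.7]
opening: 0.003
```

```bash
cat > kn.py <<'E'
import sys
from h import *
T=sys.argv.pop(); 
from bar import pl
def knob(c,tag):
    hsv=cv2.cvtColor(c['frame'],cv2.COLOR_RGB2HSV); r=((hsv[...,0]<8)|(hsv[...,0]>172))&(hsv[...,1]>140)&(hsv[...,2]>60)
    y=(hsv[...,0]>20)&(hsv[...,0]<35)&(hsv[...,1]>150)&(hsv[...,2]>70)
    for nm,m in(('red',r),('yel',y)):
        n,l,s,ce=cv2.connectedComponentsWithStats(m.astype(np.uint8))
        for i in range(1,n):
            if s[i,4]>12:
                p=pl(np.median(world(c,np.argwhere(l==i)[:,::-1]),0)); 
                if abs(p[0,0]-.07)<.09 and abs(p[0,1])<.12: print(tag,nm,s[i,4],ce[i].round(2),p.round(4))
if T=='0':
    knob(load('top0'),'top');knob(load('side0'),'side')
else:
    for n in('top','side'): knob(snap(n,n+T),n)
E
python3 kn.py 0; python3 kn.py 6|grep -v '^t '
```

```text
t 18.35 tcp plate [[-0.1439 -0.0026  0.0772]] [ 0.5956 -0.0645  0.0772] rot [[0.973, 0.004, -0.229], [0.229, -0.0, 0.973], [0.004, -1.0, -0.001]] F [-2.1   3.38 19.65]
top red 58 [228.43 223.64] [[ 0.1313 -0.0802  0.2065]]
top red 108 [250.71 239.33] [[ 0.0948 -0.0639  0.052 ]]
top red 122 [259.64 285.61] [[0.0961 0.0647 0.0512]]
top red 39 [287.1  285.59] [[0.0252 0.0799 0.0501]]
top yel 859 [271.66 259.28] [[0.0502 0.0065 0.0988]]
side red 70 [251.79 222.11] [[ 0.1356 -0.0794  0.2061]]
side red 24 [341.71 274.29] [[0.028  0.0795 0.0523]]
side red 83 [321.17 288.63] [[0.0965 0.0621 0.0535]]
side yel 192 [306.17 256.63] [[0.0692 0.0129 0.1042]]
side yel 104 [325.88 275.99] [[0.0188 0.0277 0.0212]]
top red 58 [227.53 223.9 ] [[ 0.133  -0.0799  0.2076]]
side red 67 [251.31 222.21] [[ 0.1378 -0.0792  0.2064]]
side red 92 [321.28 288.74] [[0.0963 0.0629 0.0531]]
side yel 202 [306.46 256.57] [[0.0716 0.0151 0.1064]]
side yel 93 [326.17 275.18] [[0.0163 0.0261 0.0208]]
```

{"name": "play_rows", "arguments": {"commands": [[[-0.0001,0.0001,-0.001],[0,0,0]],[[-0.0002,0.0002,-0.002],[0,0,0]],[[-0.0003,0.0003,-0.003],[0,0,0]],[[-0.0004,0.0004,-0.004],[0,0,0]],[[-0.0005,0.0005,-0.005],[0,0,0]],[[-0.0005,0.0005,-0.005],[0,0,0]]]}}

```text
time_s: 19.2
position: [0.5957, -0.0641, 0.0722]
tcp_rot: [[0.974, 0.005, -0.228], [0.229, -0.0, 0.974], [0.005, -1.0, -0.001]]
force: [-0.7, 2.8, 18.7]
opening: 0.005
```

```bash
python3 kn.py 7
```

```text
t 19.2 tcp plate [[-0.1435 -0.0028  0.0722]] [ 0.5957 -0.0641  0.0722] rot [[0.974, 0.005, -0.228], [0.229, -0.0, 0.974], [0.005, -1.0, -0.001]] F [-0.69  2.82 18.73]
top red 55 [225.78 224.2 ] [[ 0.1371 -0.0792  0.2084]]
side red 68 [250.22 222.68] [[ 0.1419 -0.0788  0.2079]]
side red 92 [321.25 288.73] [[0.0972 0.0626 0.0533]]
side yel 193 [305.68 256.75] [[0.0766 0.015  0.1085]]
side yel 60 [325.13 273.55] [[0.0125 0.0257 0.0211]]
side yel 13 [334.08 280.92] [[0.0236 0.056  0.0194]]
```

{"name": "play_rows", "arguments": {"commands": [[[0,0.0001,-0.001],[0,0,0]],[[0,0.0003,-0.002],[0,0,0]],[[0,0.0005,-0.003],[0,0,0]],[[0,0.0006,-0.004],[0,0,0]],[[0,0.0008,-0.005],[0,0,0]],[[0,0.0008,-0.005],[0,0,0]]]}}

```text
time_s: 20.05
position: [0.5958, -0.0636, 0.067]
tcp_rot: [[0.973, 0.006, -0.229], [0.229, -0.001, 0.973], [0.005, -1.0, -0.002]]
force: [-1.6, 1.8, 18.0]
opening: 0.003
```

```bash
python3 kn.py 8
```

```text
t 20.05 tcp plate [[-0.1431 -0.003   0.067 ]] [ 0.5958 -0.0636  0.067 ] rot [[0.973, 0.006, -0.229], [0.229, -0.001, 0.973], [0.005, -1.0, -0.002]] F [-1.58  1.78 17.97]
top red 54 [224.39 224.39] [[ 0.1408 -0.0797  0.2094]]
side red 70 [249.03 223.21] [[ 0.1455 -0.0788  0.2079]]
side red 93 [321.41 288.81] [[0.0974 0.0646 0.0531]]
side yel 187 [305.21 256.92] [[0.0815 0.0161 0.1104]]
side yel 41 [327.15 273.34] [[0.0093 0.0292 0.0213]]
```

{"name": "play_rows", "arguments": {"commands": [[[0,0.0001,-0.0007],[0,0,0]],[[0,0.0002,-0.0014],[0,0,0]],[[0,0.0004,-0.002],[0,0,0]],[[0,0.0004,-0.002],[0,0,0]]]}}

```text
time_s: 20.65
position: [0.5957, -0.0636, 0.0641]
tcp_rot: [[0.973, 0.005, -0.229], [0.229, -0.001, 0.973], [0.005, -1.0, -0.002]]
force: [-0.3, 0.5, 10.9]
opening: 0.008
```

```bash
cat >> kn.py <<'E'
c=load('side'+T); h=cv2.cvtColor(c['frame'],cv2.COLOR_RGB2HSV)[255:300,310:355]
# stop: yellow knob stick & red knob, loose thresholds
for nm,m in(('knob',((h[...,0]<10)|(h[...,0]>170))&(h[...,1]>90)),('stopyel',(h[...,0]>18)&(h[...,0]<38)&(h[...,1]>90))):
    v,u=np.nonzero(m); q=pl(world(c,np.c_[u+310,v+255])); 
    g=(abs(q[:,1]-.08)<.012)&(q[:,0]<.06) if nm=='knob' else (q[:,2]<.035)&(q[:,1]>.035)&(q[:,0]<.07)
    print(nm,g.sum(),q[g].mean(0).round(4) if g.any() else '',u[g].mean()+310 if g.any() else '')
E
for i in 0 7 8 9; do python3 kn.py $i | grep -E "knob|stopyel|red"; done
```

```text
top red 58 [228.43 223.64] [[ 0.1313 -0.0802  0.2065]]
top red 108 [250.71 239.33] [[ 0.0948 -0.0639  0.052 ]]
top red 122 [259.64 285.61] [[0.0961 0.0647 0.0512]]
top red 39 [287.1  285.59] [[0.0252 0.0799 0.0501]]
side red 70 [251.79 222.11] [[ 0.1356 -0.0794  0.2061]]
side red 24 [341.71 274.29] [[0.028  0.0795 0.0523]]
side red 83 [321.17 288.63] [[0.0965 0.0621 0.0535]]
knob 42 [0.0287 0.0787 0.05  ] 341.6190476190476
stopyel 87 [0.023  0.0554 0.0194] 333.9310344827586
top red 56 [223.43 224.66] [[ 0.1433 -0.0791  0.2096]]
side red 69 [248.28 223.65] [[ 0.1484 -0.079   0.2087]]
side red 15 [338.33 278.2 ] [[0.0425 0.0781 0.0511]]
side red 92 [321.41 288.77] [[0.096  0.0637 0.0534]]
knob 48 [0.0426 0.0793 0.0493] 339.0
stopyel 60 [0.0386 0.0684 0.0188] 335.6
top red 56 [223.5  224.62] [[ 0.1425 -0.0796  0.2097]]
side red 68 [248.31 223.59] [[ 0.1476 -0.079   0.2082]]
side red 19 [338.47 278.11] [[0.0435 0.0791 0.0517]]
side red 92 [321.25 288.73] [[0.0968 0.0627 0.0532]]
knob 48 [0.043  0.0795 0.0497] 339.0
stopyel 58 [0.038  0.0674 0.0186] 335.36206896551727
top red 55 [223.44 224.58] [[ 0.1421 -0.0788  0.2104]]
side red 68 [248.31 223.59] [[ 0.1478 -0.0795  0.2086]]
side red 18 [338.44 277.94] [[0.0434 0.0778 0.0517]]
side red 91 [321.34 288.79] [[0.0971 0.0633 0.0531]]
knob 48 [0.0426 0.0793 0.0494] 339.0
stopyel 57 [0.0384 0.0684 0.0185] 335.63157894736844
```

{"name": "play_rows", "arguments": {"commands": [[[0,0,0.0005],[0,0,0]],[[0,0,0.001],[0,0,0]],[[0,0,0.0015],[0,0,0]],[[0,0,0.002],[0,0,0]],[[0,0,0.0025],[0,0,0]],[[0,0,0.003],[0,0,0]],[[0,0,0.003],[0,0,0]]]}}

```text
time_s: 21.82
position: [0.595, -0.064, 0.0653]
tcp_rot: [[0.973, 0.003, -0.229], [0.229, -0.002, 0.973], [0.003, -1.0, -0.002]]
force: [2.0, -2.6, 4.5]
opening: 0.008
```

```bash
python3 kn.py 9 | grep -E "knob|stopyel|red"
```

```text
top red 56 [223.39 224.52] [[ 0.1431 -0.0796  0.2096]]
side red 68 [248.31 223.59] [[ 0.1476 -0.079   0.2087]]
side red 17 [338.53 278.35] [[0.0439 0.0797 0.052 ]]
side red 94 [321.32 288.74] [[0.0971 0.0627 0.0531]]
knob 46 [0.0429 0.0796 0.0494] 339.0652173913044
stopyel 58 [0.039  0.0685 0.0192] 335.55172413793105
```

{"name": "play_rows", "arguments": {"commands": [[[0,0,0.0005],[0,0,0]],[[0,0,0.001],[0,0,0]],[[0,0,0.002],[0,0,0]],[[0,0,0.003],[0,0,0]],[[0,0,0.004],[0,0,0]],[[0,0,0.006],[0,0,0]],[[0,0,0.01],[0,0,0]],[[0,0,0.03],[0,0,0]],[[0,0,0.07],[0,0,0]],[[0,0,0.12],[0,0,0]]]}}

```text
time_s: 23.18
position: [0.5925, -0.0628, 0.185]
tcp_rot: [[0.973, -0.004, -0.229], [0.229, 0.001, 0.973], [-0.003, -1.0, 0.002]]
force: [0.8, -0.1, 0.5]
opening: 0.007
```

{"name": "play_rows", "arguments": {"commands": [[[0,-0.04,0.03],[0,0,0]],[[0,-0.08,0.04],[0,0,0]],[[0,-0.1,0.04],[0,0,0]],[[0,-0.1,0.04],[0,0,0]],[[0,-0.1,0.04],[0,0,0]]]}}

```text
time_s: 23.8
position: [0.5928, -0.1617, 0.2236]
tcp_rot: [[0.973, -0.003, -0.229], [0.229, 0.002, 0.973], [-0.002, -1.0, 0.003]]
force: [-0.1, -0.6, -0.1]
opening: 0.007
```

```bash
python3 kn.py 10 | grep -E "tcp|knob|stopyel|red"; python3 - <<'E'
from h import *
c=load('side10'); b=cv2.resize(c['frame'][190:340,220:400],None,fx=4,fy=4,interpolation=cv2.INTER_CUBIC)[:600]
cv2.imwrite('pics/crop10.png',cv2.cvtColor(b,cv2.COLOR_RGB2BGR))
E
```

```text
t 23.8 tcp plate [[-0.2378  0.0224  0.2236]] [ 0.5928 -0.1617  0.2236] rot [[0.973, -0.003, -0.229], [0.229, 0.002, 0.973], [-0.002, -1.0, 0.003]] F [-0.05 -0.62 -0.12]
top red 56 [223.5  224.62] [[ 0.1425 -0.079   0.2095]]
top red 106 [250.64 239.4 ] [[ 0.0948 -0.0633  0.0518]]
side red 71 [248.27 223.65] [[ 0.1481 -0.0792  0.2088]]
side red 37 [338.95 278.05] [[0.0433 0.0798 0.0514]]
side red 92 [321.28 288.66] [[0.096  0.0633 0.0531]]
knob 47 [0.0427 0.0796 0.0497] 339.0851063829787
stopyel 53 [0.038  0.0668 0.0193] 335.1132075471698
```

View pics/crop10.png

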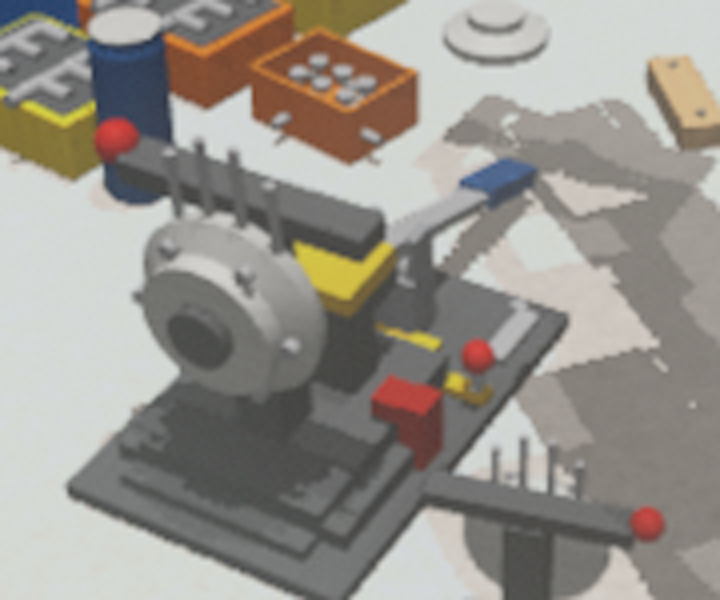

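The picture shows the jig tilted and resting on the stop. The knob at crop (478,355) has moved towards the jig. The bar is still on the roller with its tip under the lug, and the gripper is clear.

```bash
python3 -c "
from rig import *
print(hand_in())"
```

```text
the job is handed in; nothing more can be done
None
```

The jig is up and resting on the spring stop, the bar is released, and the job is handed in at about 24 s of the 69 s allowed. `hand_in()` gave no verdict.

**What I did:** I took the bar from the beams and slid it tip-down over the roller and under the lug, to within about 1–3 mm of the wall. I let it down onto the roller, which I found by touch at its low end, about 68 mm. I then pressed the blue handle with the closed fingers, at most about 20 N, until the stop slipped under. Last, I eased the load off slowly and backed away.

**Last checks:**
- **Stop:** its knob moved about 14 mm towards the jig.
- **Tilt:** about 0.06 rad from the lever ball's shift, against 0.064 rad expected for a foot resting on the 9 mm stop. It did not change as I released the bar.
- **Bar:** it stayed on the roller with its tip under the lug.
- **Bystanders:** the bin, cover and can look undisturbed, but I did not measure them.

**Not measured directly:**
- **Bar-to-jig force:** I infer this for step 2 from the roughly 11 N still on the handle after the stop slipped in.
- **Claw force:** the tilt stayed below the 0.085 rad where the foot meets the claws.
- **Jig position on the plate:** I did not measure it separately at the end.

The handle force fell from 18 to 11 N as the stop went in. I took this as the stop taking load.

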